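Open the drop-front toolbox and hold its gate down

TASK

Open the blue toolbox for a colleague who needs its drawers: swing the red-knobbed latch lever on the lid clear to the left, lift the lid until it stands nearly upright, then squeeze the red safety catch fully together and after it the black main catch. Swing the front gate down past its half-way detent until it is about level, and finish with the fingers still holding it down there, because its spring shuts it if it is let go. Leave the tools and other things in and around the box where they are.

Things in the scene. Friction and masses are not known exactly. Their poses are not given: they have to be found in the camera images.
- toolbox: blue drop-front toolbox, fixed on the bench: 360 (y) x 150 (x) mm, 190 high with its lid shut. Origin: centre of its underside; x runs from its front to its back, y to its left seen from the front ('box frame', used below). Side walls 12 mm thick, inner faces at y +-168, top at z 150. Wire handles stick out 20 mm at both ends
- tray (a point): middle of the front rim of the fixed orange tray inside the box, at box (-21, 0, 124) mm. The tray and the drawers under it fill x -21 to 70 up to z 124, y -150 to 150. Between them and the shut gate is a free gap 45 mm wide (x -67 to -22)
- latch_lever (a joint): steel lever on the lid's front. 0 = hanging down, hooked under a stud on the gate: lid locked. Grows to 1.6 rad as its lower end swings to the box's left (+y) and up; starts at 0 to 0.08, clear of the stud from 0.4. Pivot (axis along box x) at box (-82, 110, 170) mm with the lid shut, knob 40 mm from it. Stays where it is left; about 2 N at the knob moves it
- latch_grip (a point): middle of the lever's red knob: a stub 18 mm in diameter along box x, x -84 to -112. At lever 0 at box (-100, 122, 132) mm. Right of it, in front of the gate, is free space: with shut fingers, TCP near (-110, 65, 143), push it to +y by 15 to 22 mm. Farther on it rises rather than moves aside: do not jam it. Keep the gripper's body above the lid (z 191). A stud (y 110, z 117) reaches to x -89
- lid (a joint): lid angle: 0 shut, 1.4 nearly upright, 1.9 stop. A hollow cover 40 mm high, 0.42 kg, that turns about box y at its rear edge (lid_hinge). Its stiff hinge keeps it where it is left; about 5 N at the pull lifts it
- lid_hinge (a point): middle of the lid's hinge line, at box (75, 0, 150) mm
- lid_pull (a point): centre of the lid's pull: a dark cross bar 16 mm in diameter, 28 mm long along box y, 26 mm in front of the lid's front; at box (-103, 0, 172) mm when shut, 179 mm from the hinge line. Pinch it on its two end faces, TCP here, tool down, fingers closing along box y: it turns between the pads while the tool stays upright along the arc
- safety_catch (a point): red safety catch on the gate's inner side, hidden under the shut lid: two upright tabs, each 20 (x) x 8 (y) x 50 mm. This point is midway between them, at box (-54, 95, 162) mm, 16 mm below their tops, 14 mm above the gate's top edge. Outer faces 44 mm apart along box y; pinch them together from above to about 25 mm. Until then their teeth block the main catch's rod
- safety_left (a joint): left red tab: 0 out, 0.25 rad squeezed in (tilts in by 10 mm). Stays where it is pushed; about 3 N moves it
- safety_right (a joint): right red tab: 0 out, 0.25 rad squeezed in (tilts in by 10 mm). Stays where it is pushed; about 3 N moves it
- main_catch (a point): black main catch on the gate's inner side, hidden under the shut lid: two upright tabs, each 20 (x) x 8 (y) mm. This point is midway between them, at box (-54, -45, 162) mm, 16 mm below their tops, 14 mm above the gate's top edge. Outer faces 44 mm apart along box y; pinch them together from above to 24 mm. Each draws a bolt from a side wall; both must be in to free the gate
- main_left (a joint): left black tab with its bolt: 0 out, 0.010 m squeezed in, bolt clear from 0.006. Stays where it is pushed (about 4 N moves it); blocked until the red catch is squeezed
- main_right (a joint): right black tab with its bolt: 0 out, 0.010 m squeezed in, bolt clear from 0.006. Stays where it is pushed (about 4 N moves it)
- gate (a joint): gate angle: 0 shut and upright, 1.57 level, 1.65 stop. It swings down towards the robot about box y at its bottom edge. A spring closes it at every angle (holding it takes about 3 N near its top edge). At about 0.85 rad a ball detent must be pushed past, 6 to 10 N near the edge. Let go, the gate springs back shut
- gate_hinge (a point): middle of the gate's hinge line, at box (-71, 0, 30) mm
- gate_panel: the gate: a blue plate 8 mm thick, 328 wide, 118 mm from hinge to top edge. Origin at gate_hinge in its mid-plane, z to its top edge, x normal to it, into the box. Beside the tabs it carries steel rods on its inner face 60 mm from the hinge, and curved stays at both ends (y +-160) that reach back into the box
- gate_push (a point): a free spot on the gate's inner face, right of the black catch (free from y -75 to -155), 100 mm from the hinge: at box (-67, -112, 130) mm when shut. Shut fingers let down into the gap behind it can push it towards the robot with their tips and follow it down to level, pressing there from above
- socket_big: steel socket, 28 mm diameter, 38 high, upright in the orange tray; leave alone
- socket_small: steel socket, 22 mm diameter, 32 high, upright in the orange tray; leave alone
- wrench: steel wrench, 200 mm long, lying right of the toolbox; leave alone
- screwdriver: screwdriver with an orange handle, 210 mm long, lying left of the toolbox; leave alone
- spray_can: spray can, 65 mm diameter, 190 high, at one side of the bench; leave alone
- tape_measure: yellow tape measure, 70 x 38 x 66 mm, at one side of the bench; leave alone
- battery_pack: black and lime battery pack, 115 x 78 x 56 mm, at one side of the bench; leave alone

How it is judged:
By the outcome, as a careful person would: the job done as asked, in the order asked, and still so for the second after the job is handed in, while the arm keeps its last pose, push and grip.
It also fails if it takes over 67 s, if anything falls off the work surface, if the arm or the gripper's body presses on something with over 40 N, if the wrist force passes 120 N, or if a joint passes its speed limit or range.

ROBOT

A 6-joint arm with a two-finger parallel gripper is mounted at the origin on the work surface. World frame = base frame: x ahead of the robot, y to its left, z up, the work surface at z = 0. Lengths are in m, angles in degrees, forces in N, time in s.
With the tool pointing down it reaches from about 0.375 to 0.9 m from the base axis. Payload 3.1 kg.
Tool frame: the origin (TCP) lies between the finger pads, 19 mm behind the fingertips; this is the grasp point; z points along the fingers, y is the line along which they close (so a half turn about z gives the same grasp; the last joint's range is limited). The gripper opens to 87 mm and grips with 3 to 60 N. Pads are 19 mm wide; open, the fingers measure 117 mm over their backs; the gripper's body (75 mm by 190 mm) begins 51 mm behind the grasp point.
Start: joints at [58.47, 30.224, 82.088, -0, 67.689, -10.227], TCP at [0.227, 0.582, 0.241] pointing down, gripper open.
Joint ranges: [-176.69, 176.69], [-43.24, 126.21], [12.49, 139.97], [-82, 262], [0, 151.66], [-163.58, 163.58]. Speed limits (degrees/s): [159.86, 159.86, 180, 180, 180, 180].

INTERFACE

Orientations are given as a 3x3 rotation matrix whose columns are the frame's x, y, z axes.
In Python, from rig import read_state, optics, bot gives the robot as it stands. The module is installed in compiled form; this text tells all that it offers.
- The arm moves only by the tool send_rows, never from a script. Its argument "commands" is a list of rows, each a list of 7 numbers: the turn, a rotation vector about the tool's x, y, z in units of 5 degrees (1.0 is 5 degrees), then the shift along the tool's x, y, z in units of 30 mm (1.0 is 30 mm), then the opening, from 0 (shut) to 1 (fully open). In form: [[rx, ry, rz, tx, ty, tz, gripper], ...]. A call has 1 to 20 rows; each row is the pose to reach, as a shift and turn from the pose commanded when the call began, along the tool's axes at that moment; what a row does not reach only later rows make up. A row lasts 1/12 s, in which the tool goes at most 41.7 mm and 7.16 degrees, less where a joint would pass 70% of its speed; a pose out of reach is approached as far as the arm can. A call with a gripper value outside its range is refused whole. The fingers move at their own pace and stop on an object; the grip force is fixed at half the most. Time passes only in rows, so rows that repeat a pose let the fingers close. It gives the time, the measured TCP pose, the force, the opening and the grip force at its end, in the units of the state.
- read_state(): the state, without advancing time (a new reading comes with each control period).
- optics.capture(name): name is "scene" or "top" or "wrist"; returns a dict with "image" (480x640x3 uint8, blue, green, red), "intrinsics" (3x3 intrinsics, pixels), "extrinsics" (4x4, takes a point from world to camera coordinates); the wrist camera has in their place "T_tool_cam" (4x4, takes a point from camera to tool coordinates, whose origin is the TCP and whose axes are the flange's). Camera axes: x right, y down, z forward; pixel columns grow to the right and rows downward; lengths in m; the calibration is good to about 2 mm. A picture is of the moment at which its call begins: read the wrist's pose just before it. There is no depth.
- bot.hand_in(): hands the job in; it is judged then, once.
The state is a dict: "time_s": time; "joint_positions": joint angles; "qvel": joint speeds; "tau": joint torques, N m; "position": TCP position; "tcp_rot": TCP orientation; "force": force on the tool from outside, world axes, zero at the start; "moment": the same for the moment, N m; "opening": opening from 0.0 (shut) to 1.0 (fully open); "grasp_force": force on a finger pad.
Only numpy, scipy, OpenCV 4.12 (cv2) and the standard library are available. Lean on these libraries where they do the work, as an engineer would, in place of code of your own. Each camera call takes 0.05 s, during which the arm holds its last target. There are 200 camera calls.

## Working session

There is one attempt and no reset: what is moved stays moved. The work goes in short steps, Python scripts to look and compute and a tool call to move; the robot and the scene stay as the last step left them, time stands still between calls to the robot, and variables do not carry over. Pictures are saved under pics/ and viewed, at most 10 in all, crops included, and the job is handed in when it is done.

Besides the shell and the picture viewer there is one more tool, called after ">>>" as name(argument=value, ...), one argument or row to a line, values as JSON. send_rows: Moves the arm, as the interface text tells. Its arguments: {"type":"object","properties":{"commands":{"type":"array","items":{"type":"array","items":{"type":"number"}}}},"required":["commands"]}

```bash
mkdir -p pics; python3 - <<'E'
from rig import read_state, optics, bot
import cv2,numpy as np
s=read_state();print(s)
for n in("scene","top"):
    c=optics.capture(n);cv2.imwrite(f"pics/{n}0.png",c["image"]);np.savez(f"{n}0.npz",**c);print(c["intrinsics"],c["extrinsics"])
E
```

```text
{'time_s': 0.0, 'joint_positions': array([ 5.84724977e+01,  3.02773531e+01,  8.21555000e+01, -1.02202612e-03,
        6.76871791e+01, -1.02271852e+01]), 'qvel': array([ 0.02223404,  0.02373591,  0.07526772,  0.10526625,  0.04466644,
       -0.08845077]), 'tau': array([ 4.73064738e-04, -4.40032589e+01, -1.76597768e+01,  6.34713890e-02,
        5.81261551e-02, -1.40901511e-04]), 'position': array([0.2266525 , 0.58173054, 0.24029379]), 'tcp_rot': array([[-9.31691491e-01,  3.63248945e-01, -1.08140214e-03],
       [ 3.63250380e-01,  9.31689831e-01, -1.79434641e-03],
       [ 3.55736937e-04, -2.06459702e-03, -9.99997805e-01]]), 'force': array([-0.33782229, -0.03377597,  0.63882237]), 'moment': array([ 0.02227297,  0.04073756, -0.00609225]), 'grasp_force': 0.0, 'opening': 1.0024141281096808}
[[623.82406486   0.         309.82573645]
 [  0.         623.82406486 241.51611586]
 [  0.           0.           1.        ]] [[-0.54581381 -0.83780708  0.01290638  0.30862441]
 [-0.75125324  0.48248802 -0.45035972  0.45793045]
 [ 0.37108739 -0.25550852 -0.89275391  1.60054663]
 [ 0.          0.          0.          1.        ]]
[[532.82579638   0.         312.8190831 ]
 [  0.         532.82579638 242.14944739]
 [  0.           0.           1.        ]] [[ 0.01445802 -0.99988722  0.00406317 -0.0197771 ]
 [-0.98485136 -0.01494262 -0.17275566  0.55528634]
 [ 0.17279689 -0.00150391 -0.98495633  1.49601667]
 [ 0.          0.          0.          1.        ]]
```

View pics/scene0.png

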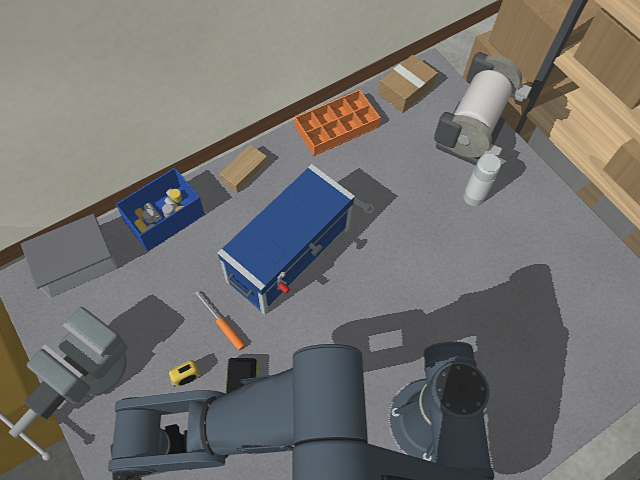

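View pics/top0.png

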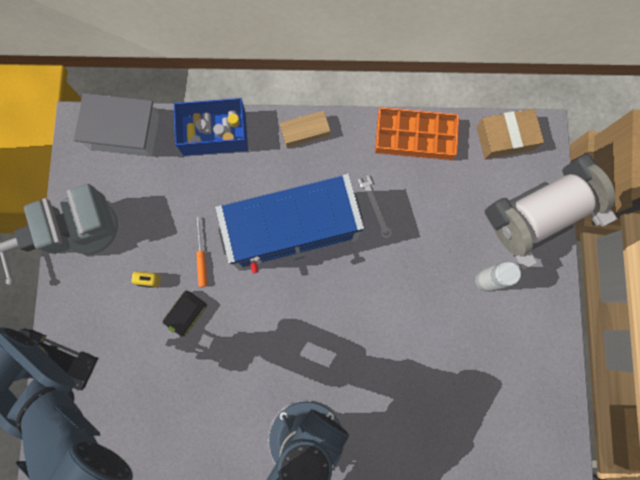

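The box lies at about (290,218) in the top view, with the knob at (255,267) and the pull at (300,257). I'll zoom in on the box in both views.

```bash
python3 - <<'E'
import cv2,numpy as np
t=cv2.imread("pics/top0.png")[165:285,205:405];s=cv2.imread("pics/scene0.png")[155:325,205:375]
a=cv2.resize(t,None,fx=4,fy=4,interpolation=cv2.INTER_CUBIC);cv2.imwrite("pics/crop_t.png",a)
cv2.imwrite("pics/crop_s.png",cv2.resize(s,None,fx=3.5,fy=3.5,interpolation=cv2.INTER_CUBIC))
E
```

```text
(no output)
```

View pics/crop_t.png

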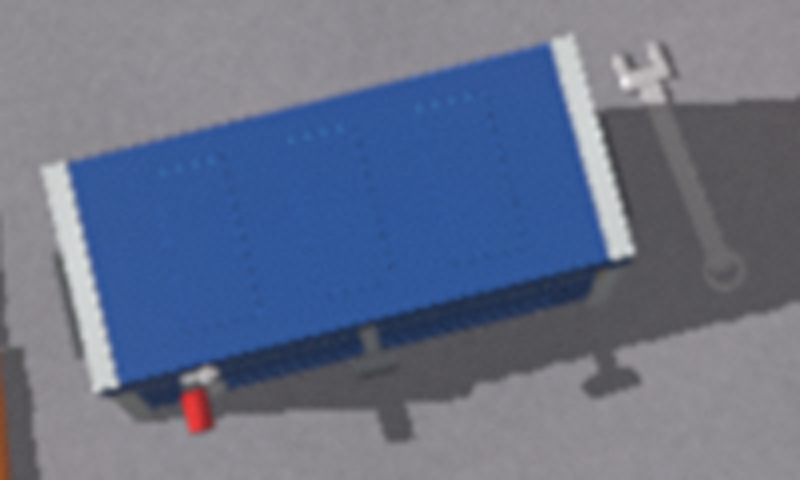

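View pics/crop_s.png

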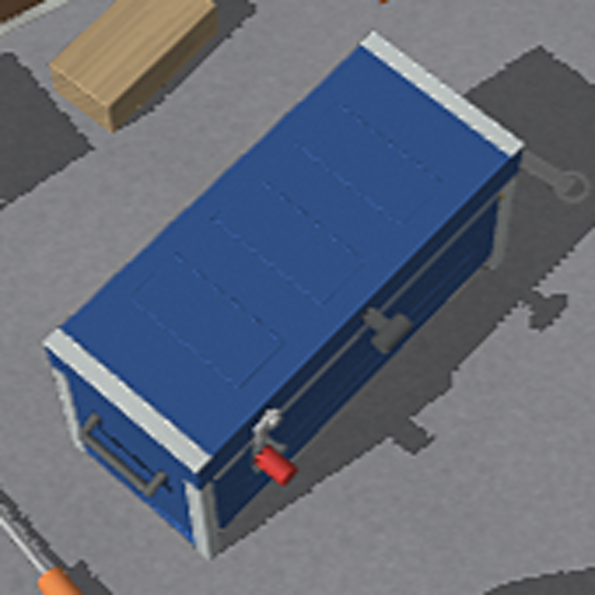

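The lid corners in the top crop are (42,167), (95,391), (572,36) and (634,257). In the scene crop they are (45,343), (203,474), (372,33) and (523,150). I'll fit the pose to these.

```bash
cat > h.py <<'E'
import numpy as np, json
from scipy.spatial.transform import Rotation as R
def proj(c,P):
    q=P@c["extrinsics"][:3,:3].T+c["extrinsics"][:3,3]; q=q@c["intrinsics"].T; return q[:,:2]/q[:,2:]
def box():
    x,y,a=json.load(open("box.json")); return np.array([x,y,0]),R.from_euler("z",a).as_matrix()
def b2w(p): o,M=box(); return o+M@(np.array(p,float)/1000)
def w2b(p): o,M=box(); return 1000*M.T@(np.array(p)-o)
E
python3 - <<'E'
from h import *
from scipy.optimize import least_squares
T=dict(np.load("top0.npz"));S=dict(np.load("scene0.npz"))
pt=np.array([(42,167),(95,391),(572,36),(634,257)])/4+[205,165]-.4
ps=np.array([(45,343),(203,474),(372,33),(523,150)])/3.5+[205,155]-.4
B=np.array([(75,180,190),(-75,180,190),(75,-180,190),(-75,-180,190)])/1000
f=lambda v,pp=None:(B+[0,0,v[3]])@R.from_euler("z",v[2]).as_matrix().T+[v[0],v[1],0]
def res(v,w): return np.r_[w[0]*(proj(T,f(v))-pt).ravel(),w[1]*(proj(S,f(v))-ps).ravel(),v[3]*1e3/2]
for w in((1,1),(1,0),(0,1)):
    r=least_squares(res,[.6,0,.1,0],args=(w,));print(r.x,r.fun.round(1))
    if w==(1,1): json.dump(list(r.x[:3]),open("box.json","w"))
# check knob & pull
for n,p in(("knob",(-112,122,132)),("pull",(-103,0,172))):
    P=b2w(p)[None]; print(n,P,((proj(T,P)-[205,165])*4),((proj(S,P)-[205,155])*3.5))
E
```

```text
[ 5.94076864e-01  5.38891616e-02  2.69217471e-01 -1.59747787e-04] [ 0.8  1.8  0.3 -0.  -0.9  1.8 -1.5 -0.5  1.1 -0.5 -1.5 -1.7  0.7  0.6
 -0.7 -1.6 -0.1]
[0.59581769 0.05303371 0.26501827 0.00098236] [ 1.2  0.8  0.4 -1.  -0.4  1.3 -1.2 -0.9  0.  -0.  -0.  -0.   0.  -0.
 -0.  -0.   0.5]
[5.91495692e-01 5.51223962e-02 2.73262344e-01 4.27153248e-04] [ 0.   0.  -0.   0.  -0.   0.  -0.   0.   1.2  0.7 -1.1 -0.7  0.5  1.2
 -0.6 -1.   0.2]
knob [[0.45366196 0.1417052  0.132     ]] [[203.45772487 431.93749527]] [[291.16257883 473.22007355]]
pull [[0.49478699 0.02649351 0.172     ]] [[373.29427204 365.77947334]] [[391.88095007 331.77020918]]
```

```bash
cat >> h.py <<'E'
def rows(*ts,grip=None):
    "box-frame targets (mm), tool down, tool y along box y"
    from rig import read_state
    s=read_state(); C=s["tcp_rot"]; M=box()[1]; G=M@np.diag([-1,1,-1.])
    rv=np.degrees(R.from_matrix(C.T@G).as_rotvec())/5
    print("t",round(s["time_s"],2),"box",w2b(s["position"]).round(1),"F",(M.T@s["force"]).round(1),"open",round(s["opening"],3),s["grasp_force"])
    for t in ts: print(t,rv.round(2),(C.T@(b2w(t)-s["position"])/.03).round(2))
E
python3 -c "
from h import *
rows((-110,65,240),(-110,65,144))
print(b2w((-110,65,240)))"
```

```text
t 0.1 box [-213.7  606.6  240.4] F [0.4 0.  0.9] open 0.998 0.0
(-110, 65, 240) [-0.02 -0.01 -7.35] [-13.57 -12.4    0.03]
(-110, 65, 144) [-0.02 -0.01 -7.35] [-13.57 -12.4    3.23]
[0.47075062 0.08729033 0.24      ]
```

>>> send_rows(
  commands=[
    [0, 0, -7.35, -13.57, -12.4, 0, 0],
    [0, 0, -7.35, -13.57, -12.4, 0, 0],
    [0, 0, -7.35, -13.57, -12.4, 0, 0],
    [0, 0, -7.35, -13.57, -12.4, 0, 0],
    [0, 0, -7.35, -13.57, -12.4, 0, 0],
    [0, 0, -7.35, -13.57, -12.4, 0, 0],
    [0, 0, -7.35, -13.57, -12.4, 0, 0],
    [0, 0, -7.35, -13.57, -12.4, 0, 0],
    [0, 0, -7.35, -13.57, -12.4, 0, 0],
    [0, 0, -7.35, -13.57, -12.4, 0, 0],
    [0, 0, -7.35, -13.57, -12.4, 0, 0],
    [0, 0, -7.35, -13.57, -12.4, 0, 0],
    [0, 0, -7.35, -13.57, -12.4, 0, 0],
    [0, 0, -7.35, -13.57, -12.4, 0, 0],
    [0, 0, -7.35, -13.57, -12.4, 0, 0],
    [0, 0, -7.35, -13.57, -12.4, 0, 0],
    [0, 0, -7.35, -13.57, -12.4, 0, 0],
    [0, 0, -7.35, -13.57, -12.4, 0, 0],
  ],
)

```text
time_s: 1.6
position: [0.47, 0.0889, 0.241]
tcp_rot: [[-0.963, -0.268, -0.001], [-0.268, 0.963, 0.0], [0.001, 0.001, -1.0]]
force: [-0.4, 0.1, -0.0]
opening: 0.006
grasp_force: 0.0
```

```bash
python3 - <<'E'
from h import *
from rig import *
import cv2
s=read_state();c=optics.capture("wrist");cv2.imwrite("pics/w1.png",c["image"])
rows((-110,65,145),(-110,95,145),(-110,122,145))
C=s["tcp_rot"];T=c["T_tool_cam"];print(T,c["intrinsics"])
def pj(p):
    q=C.T@(b2w(p)-s["position"]); q=T[:3,:3].T@(q-T[:3,3]); q=c["intrinsics"]@q; return (q[:2]/q[2]).round(0)
for p in [(-103,0,180),(-103,14,180),(-112,122,132),(-75,180,190),(-75,-180,190)]: print(p,pj(p))
E
```

```text
t 1.65 box [-110.1   66.9  241.1] F [-0.2 -0.2 -0.8] open 0.011 0.0
(-110, 65, 145) [ 0.01 -0.01  0.03] [-0.01 -0.06  3.2 ]
(-110, 95, 145) [ 0.01 -0.01  0.03] [-0.01  0.94  3.2 ]
(-110, 122, 145) [ 0.01 -0.01  0.03] [-0.01  1.84  3.2 ]
[[-2.77365491e-04 -9.54664409e-01 -2.97684042e-01  8.08695398e-02]
 [ 9.99999352e-01  6.38572843e-05 -1.13653250e-03 -6.76048563e-04]
 [ 1.10401642e-03 -2.97684165e-01  9.54663773e-01 -1.42867748e-01]
 [ 0.00000000e+00  0.00000000e+00  0.00000000e+00  1.00000000e+00]] [[400.48660545   0.         326.00838429]
 [  0.         400.48660545 236.08864867]
 [  0.           0.           1.        ]]
(-103, 0, 180) [206. 278.]
(-103, 14, 180) [232. 279.]
(-112, 122, 132) [411. 237.]
(-75, 180, 190) [534. 333.]
(-75, -180, 190) [-123.  332.]
```

View pics/w1.png

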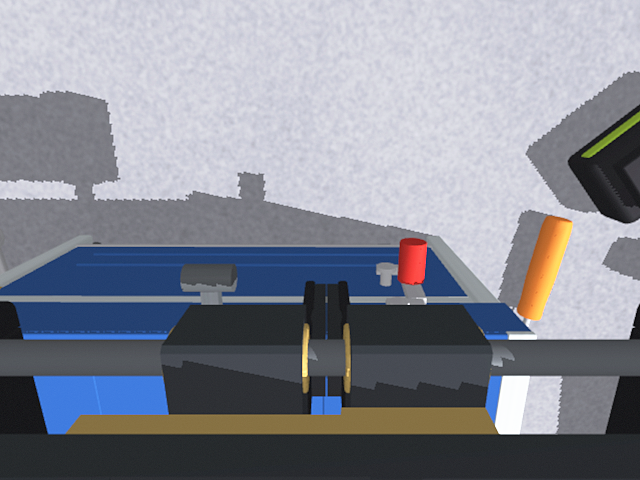

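Knob tip at (412,240), pull at (209,270) and lid corner at (534,333) all match the prediction to 1–2 mm. Next I'll lower the tool and push the lever.

>>> send_rows(
  commands=[
    [0, 0, 0, 0, 0, 1.2, 0],
    [0, 0, 0, 0, 0, 2.4, 0],
    [0, 0, 0, 0, 0, 3.2, 0],
    [0, 0, 0, 0, 0, 3.2, 0],
    [0, 0, 0, 0, 0.4, 3.2, 0],
    [0, 0, 0, 0, 0.8, 3.2, 0],
    [0, 0, 0, 0, 1.1, 3.2, 0],
    [0, 0, 0, 0, 1.25, 3.2, 0],
    [0, 0, 0, 0, 1.4, 3.2, 0],
    [0, 0, 0, 0, 1.55, 3.2, 0],
    [0, 0, 0, 0, 1.65, 3.2, 0],
    [0, 0, 0, 0, 1.7, 3.2, 0],
    [0, 0, 0, 0, 1.7, 3.2, 0],
  ],
)

```text
time_s: 2.73
position: [0.4583, 0.137, 0.1457]
tcp_rot: [[-0.964, -0.266, 0.002], [-0.266, 0.964, -0.0], [-0.002, -0.001, -1.0]]
force: [1.6, -1.7, 1.2]
opening: 0.008
grasp_force: 1.1
```

```bash
python3 - <<'E'
from h import *
from rig import *
import cv2
s=read_state();c=optics.capture("wrist");im=c["image"]
rows((-110,118,145))
m=(cv2.inRange(im,(0,0,120),(70,70,255)));n,l,st,ce=cv2.connectedComponentsWithStats(m);print(st[1:][st[1:,4]>60],ce[1:][st[1:,4]>60])
C=s["tcp_rot"];T=c["T_tool_cam"]
def pj(p):
    q=C.T@(b2w(p)-s["position"]); q=T[:3,:3].T@(q-T[:3,3]); q=c["intrinsics"]@q; return (q[:2]/q[2]).round(0)
for th in (0,.2,.4,.6,.8,1): 
    a=np.arctan2(12,38)+th; print(th,pj((-112,110+40*np.sin(a),170-40*np.cos(a))))
cv2.imwrite("pics/w2.png",im)
E
```

```text
t 2.78 box [-108.9  116.2  145.5] F [ 0.1 -3.   1.2] open 0.004 1.057087630033493
(-110, 118, 145) [-0.    0.02 -0.  ] [0.04 0.06 0.02]
[] []
0 [342. 300.]
0.2 [359. 303.]
0.4 [376. 308.]
0.6 [392. 315.]
0.8 [405. 324.]
1 [417. 334.]
```

View pics/w2.png

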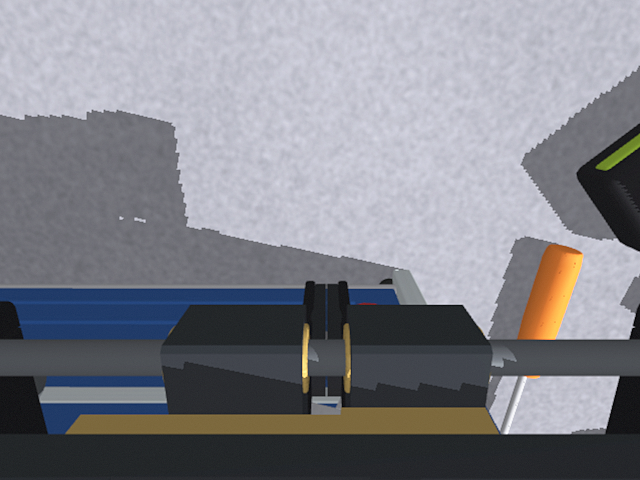

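The knob peeks out at (368,305), left of the finger, which puts the lever near 0.35 rad. It needs about 10 mm more.

>>> send_rows(
  commands=[
    [0, 0, 0, 0, 0.12, 0, 0],
    [0, 0, 0, 0, 0.24, 0, 0],
    [0, 0, 0, 0, 0.33, 0, 0],
    [0, 0, 0, 0, 0.36, 0, 0],
    [0, 0, 0, 0, 0.36, 0, 0],
  ],
)

```text
time_s: 3.2
position: [0.4564, 0.1449, 0.1464]
tcp_rot: [[-0.963, -0.269, 0.003], [-0.269, 0.963, -0.005], [-0.002, -0.006, -1.0]]
force: [1.0, -13.9, 11.6]
opening: 0.001
grasp_force: 7.2
```

```bash
python3 -c "
from h import *
rows((-110,95,145),(-110,95,250),(-103,1,250),(-103,1,172))"
```

```text
t 3.2 box [-108.5  124.4  146.4] F [ -2.7 -13.7  11.6] open 0.001 7.229633778333664
(-110, 95, 145) [-0.06  0.02  0.03] [ 0.05 -0.98  0.05]
(-110, 95, 250) [-0.06  0.02  0.03] [ 0.04 -1.   -3.45]
(-103, 1, 250) [-0.06  0.02  0.03] [-0.18 -4.13 -3.43]
(-103, 1, 172) [-0.06  0.02  0.03] [-0.17 -4.12 -0.83]
```

>>> send_rows(
  commands=[
    [0, 0, 0, 0, -0.5, 0, 0],
    [0, 0, 0, 0, -1.2, 0, 0],
    [0, 0, 0, 0, -1.3, -1, 0.3],
    [0, 0, 0, 0, -1.3, -2.2, 1],
    [0, 0, 0, -0.1, -2.2, -3.3, 1],
    [0, 0, 0, -0.17, -3.3, -3.4, 1],
    [0, 0, 0, -0.17, -4.1, -3.4, 1],
    [0, 0, 0, -0.17, -4.1, -3.4, 1],
    [0, 0, 0, -0.17, -4.1, -3.4, 1],
    [0, 0, 0, -0.17, -4.1, -3.4, 1],
  ],
)

```text
time_s: 4.03
position: [0.491, 0.031, 0.2463]
tcp_rot: [[-0.964, -0.266, -0.003], [-0.266, 0.964, 0.002], [0.003, 0.003, -1.0]]
force: [-0.6, 0.1, 0.1]
opening: 0.528
grasp_force: 0.0
```

```bash
python3 - <<'E'
from h import *
from rig import *
import cv2
s=read_state();c=optics.capture("wrist");im=c["image"]
rows((-103,1,172))
C=s["tcp_rot"];T=c["T_tool_cam"]
def pj(p):
    q=C.T@(b2w(p)-s["position"]); q=T[:3,:3].T@(q-T[:3,3]); q=c["intrinsics"]@q; return (q[:2]/q[2]).round(0)
for th in (0,.2,.4,.6,.8,1): 
    a=np.arctan2(12,38)+th; print(th,pj((-112,110+40*np.sin(a),170-40*np.cos(a))))
print(pj((-103,-14,180)),pj((-103,14,180)))
cv2.imwrite("pics/w3.png",im)
m=cv2.inRange(im,(0,0,120),(70,70,255));n,l,st,ce=cv2.connectedComponentsWithStats(m);print(st[1:][st[1:,4]>30])
E
```

```text
t 4.08 box [-105.4    5.6  246.4] F [0.4 0.2 0.2] open 0.569 0.0
(-103, 1, 172) [ 0.03 -0.03  0.01] [-0.09 -0.16  2.48]
0 [501. 228.]
0.2 [514. 229.]
0.4 [528. 231.]
0.6 [541. 234.]
0.8 [553. 237.]
1 [565. 240.]
[293. 267.] [343. 267.]
[[519 235  35  47 987]]
```

View pics/w3.png

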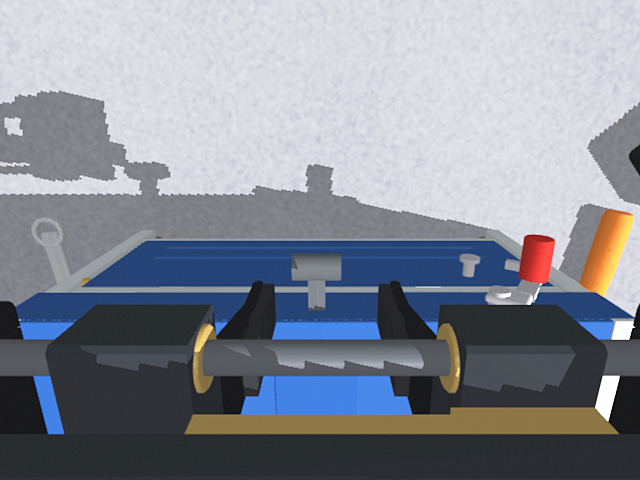

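The lever is at about 0.57 rad: the knob at (538,258) is well left of the stud at (468,265). The pull bar spans columns 291–341 at row 267, as predicted. I'll let the arm settle, then lower onto the pull.

>>> send_rows(
  commands=[
    [0, 0, 0, 0, 0, 0, 1],
    [0, 0, 0, 0, 0, 0, 1],
    [0, 0, 0, 0, 0, 0, 1],
  ],
)

```text
time_s: 4.33
position: [0.492, 0.031, 0.247]
tcp_rot: [[-0.964, -0.267, -0.001], [-0.267, 0.964, 0.0], [0.001, 0.001, -1.0]]
force: [0.7, 0.8, 0.3]
opening: 0.802
grasp_force: 0.0
```

```bash
python3 -c "
from h import *
rows((-103,0,172))"
```

```text
t 4.33 box [-104.5    5.1  247. ] F [0.9 0.6 0.3] open 0.802 0.0
(-103, 0, 172) [ 0.01 -0.01  0.02] [-0.05 -0.17  2.5 ]
```

>>> send_rows(
  commands=[
    [0, 0, 0, -0.05, -0.17, 1.0, 0.8],
    [0, 0, 0, -0.05, -0.17, 2.0, 0.8],
    [0, 0, 0, -0.05, -0.17, 2.5, 0.8],
    [0, 0, 0, -0.05, -0.17, 2.5, 0.8],
    [0, 0, 0, -0.05, -0.17, 2.5, 0.2],
    [0, 0, 0, -0.05, -0.17, 2.5, 0.2],
    [0, 0, 0, -0.05, -0.17, 2.5, 0.2],
    [0, 0, 0, -0.05, -0.17, 2.5, 0.2],
    [0, 0, 0, -0.05, -0.17, 2.5, 0.2],
    [0, 0, 0, -0.05, -0.17, 2.5, 0.2],
    [0, 0, 0, -0.05, -0.17, 2.5, 0.2],
    [0, 0, 0, -0.05, -0.17, 2.5, 0.2],
  ],
)

```text
time_s: 5.33
position: [0.4951, 0.0264, 0.1726]
tcp_rot: [[-0.964, -0.265, 0.0], [-0.265, 0.964, 0.002], [-0.001, 0.002, -1.0]]
force: [-0.1, 4.3, 2.7]
opening: 0.32
grasp_force: 30.0
```

```bash
python3 - <<'E'
from h import *
rows((-103,0,172))
v=np.array([-178.,22])
for t in np.linspace(0,1.45,19)[1:]:
    d=np.array([v[0]*np.cos(t)+v[1]*np.sin(t),-v[0]*np.sin(t)+v[1]*np.cos(t)])-v
    print(round(t,2),[round(-d[0]/30,2),0,round(-d[1]/30,2)])
E
```

```text
t 5.33 box [-102.7   -0.2  172.6] F [1.  4.2 2.7] open 0.32 29.99550260603428
(-103, 0, 172) [ 0.02  0.01 -0.01] [0.01 0.01 0.02]
0.08 [np.float64(-0.08), 0, np.float64(-0.48)]
0.16 [np.float64(-0.19), 0, np.float64(-0.94)]
0.24 [np.float64(-0.35), 0, np.float64(-1.4)]
0.32 [np.float64(-0.54), 0, np.float64(-1.84)]
0.4 [np.float64(-0.76), 0, np.float64(-2.27)]
0.48 [np.float64(-1.02), 0, np.float64(-2.67)]
0.56 [np.float64(-1.31), 0, np.float64(-3.06)]
0.64 [np.float64(-1.63), 0, np.float64(-3.42)]
0.72 [np.float64(-1.98), 0, np.float64(-3.75)]
0.81 [np.float64(-2.35), 0, np.float64(-4.05)]
0.89 [np.float64(-2.75), 0, np.float64(-4.33)]
0.97 [np.float64(-3.17), 0, np.float64(-4.57)]
1.05 [np.float64(-3.6), 0, np.float64(-4.77)]
1.13 [np.float64(-4.05), 0, np.float64(-4.94)]
1.21 [np.float64(-4.52), 0, np.float64(-5.07)]
1.29 [np.float64(-4.99), 0, np.float64(-5.17)]
1.37 [np.float64(-5.47), 0, np.float64(-5.23)]
1.45 [np.float64(-5.95), 0, np.float64(-5.25)]
```

The bar is pinched: the opening is 28 mm. Next I'll lift it along the arc.

>>> send_rows(
  commands=[
    [0, 0, 0, -0.08, 0, -0.48, 0.2],
    [0, 0, 0, -0.19, 0, -0.94, 0.2],
    [0, 0, 0, -0.35, 0, -1.4, 0.2],
    [0, 0, 0, -0.54, 0, -1.84, 0.2],
    [0, 0, 0, -0.76, 0, -2.27, 0.2],
    [0, 0, 0, -1.02, 0, -2.67, 0.2],
    [0, 0, 0, -1.31, 0, -3.06, 0.2],
    [0, 0, 0, -1.63, 0, -3.42, 0.2],
    [0, 0, 0, -1.98, 0, -3.75, 0.2],
    [0, 0, 0, -2.35, 0, -4.05, 0.2],
  ],
)

```text
time_s: 6.17
position: [0.5596, 0.0443, 0.2924]
tcp_rot: [[-0.964, -0.267, -0.01], [-0.267, 0.964, -0.001], [0.01, 0.002, -1.0]]
force: [-4.1, -0.9, -4.3]
opening: 0.317
grasp_force: 30.0
```

```bash
python3 - <<'E'
from h import *
rows((-32.5,0,293.5),(75.8,0,329.5))
E
```

```text
t 6.17 box [-3.580e+01 -1.000e-01  2.924e+02] F [-4.2  0.2 -4.3] open 0.317 29.99869820661843
(-32.5, 0, 293.5) [ 0.02 -0.12  0.01] [-0.11  0.   -0.04]
(75.8, 0, 329.5) [ 0.02 -0.12  0.01] [-3.71  0.   -1.28]
```

>>> send_rows(
  commands=[
    [0, 0, 0, -0.4, 0, -0.28, 0.2],
    [0, 0, 0, -0.82, 0, -0.52, 0.2],
    [0, 0, 0, -1.25, 0, -0.72, 0.2],
    [0, 0, 0, -1.7, 0, -0.89, 0.2],
    [0, 0, 0, -2.17, 0, -1.02, 0.2],
    [0, 0, 0, -2.64, 0, -1.12, 0.2],
    [0, 0, 0, -3.12, 0, -1.18, 0.2],
    [0, 0, 0, -3.6, 0, -1.2, 0.2],
    [0, 0, 0, -3.6, 0, -1.2, 0.2],
    [0, 0, 0, -3.6, 0, -1.2, 0.2],
  ],
)

```text
time_s: 7.0
position: [0.6686, 0.0742, 0.3308]
tcp_rot: [[-0.964, -0.267, 0.003], [-0.267, 0.964, 0.001], [-0.004, 0.001, -1.0]]
force: [0.9, 3.4, 5.5]
opening: 0.317
grasp_force: 30.0
```

```bash
python3 - <<'E'
from h import *
rows((75.8,0,329.5))
E
```

```text
t 7.0 box [ 7.720e+01 -2.000e-01  3.308e+02] F [1.8 3.  5.5] open 0.317 29.999886145815253
(75.8, 0, 329.5) [0.01 0.04 0.01] [0.05 0.01 0.04]
```

>>> send_rows(
  commands=[
    [0, 0, 0, 0, 0, 0, 0.8],
    [0, 0, 0, 0, 0, 0, 0.8],
    [0, 0, 0, 0, 0, 0, 0.8],
    [0, 0, 0, 0, 0, 0, 0.8],
    [0, 0, 0, 0, 0, -0.8, 0.8],
    [0, 0, 0, 0, 0, -1.6, 0.8],
    [0, 0, 0, 1.2, 0, -1.6, 0.8],
    [0, 0, 0, 2.4, 0.5, -1.6, 0.8],
    [0, 0, 0, 3.5, 1.2, -1.2, 0.8],
    [0, 0, 0, 4.37, 2, -0.3, 0.8],
    [0, 0, 0, 4.37, 2.8, 0.8, 0.8],
    [0, 0, 0, 4.37, 3.17, 2, 0.8],
    [0, 0, 0, 4.37, 3.17, 3, 0.8],
    [0, 0, 0, 4.37, 3.17, 3, 0.8],
    [0, 0, 0, 4.37, 3.17, 3, 0.8],
    [0, 0, 0, 4.37, 3.17, 3, 0.8],
  ],
)

```text
time_s: 8.33
position: [0.5169, 0.1296, 0.2412]
tcp_rot: [[-0.964, -0.266, 0.003], [-0.266, 0.964, -0.0], [-0.002, -0.001, -1.0]]
force: [0.9, 0.1, 0.1]
opening: 0.799
grasp_force: 0.0
```

```bash
python3 - <<'E'
from h import *
from rig import *
import cv2
s=read_state();c=optics.capture("wrist");im=c["image"]
rows((-54,95,162))
C=s["tcp_rot"];T=c["T_tool_cam"]
def pj(p):
    q=C.T@(b2w(p)-s["position"]); q=T[:3,:3].T@(q-T[:3,3]); q=c["intrinsics"]@q; return (q[:2]/q[2]).round(0)
for y in (73,81,109,117,-67,-23):
    for x in (-64,-44): print((x,y),pj((x,y,178)))
cv2.imwrite("pics/w4.png",im); cv2.imwrite("pics/s4.png",optics.capture("scene")["image"])
E
```

```text
t 8.38 box [-53.8  93.3 241.7] F [0.2 0.  0.2] open 0.803 0.0
(-54, 95, 162) [-0.01  0.05 -0.  ] [0.02 0.06 2.66]
(-64, 73) [290. 248.]
(-44, 73) [291. 282.]
(-64, 81) [305. 248.]
(-44, 81) [305. 282.]
(-64, 109) [356. 248.]
(-44, 109) [356. 282.]
(-64, 117) [371. 248.]
(-44, 117) [370. 282.]
(-64, -67) [ 33. 248.]
(-44, -67) [ 41. 282.]
(-64, -23) [114. 248.]
(-44, -23) [120. 282.]
```

View pics/w4.png

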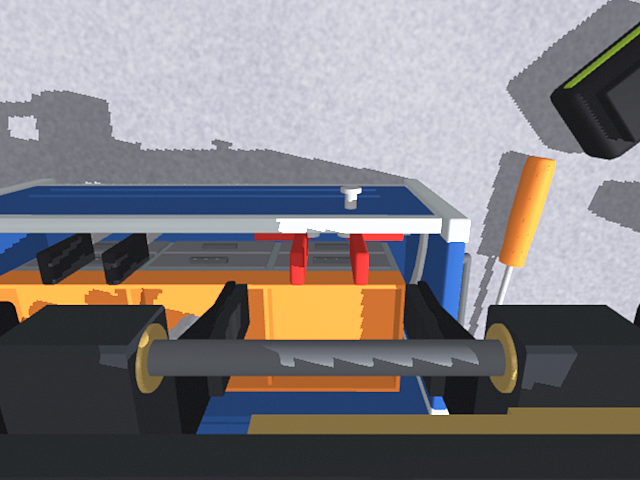

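The red tabs appear at columns 291–307 and 351–368, and the black tabs at about 40–145. All are within 1–2 mm of the prediction. I'll lower the tool and squeeze.

>>> send_rows(
  commands=[
    [0, 0, 0, 0, 0.05, 1, 0.8],
    [0, 0, 0, 0, 0.05, 2, 0.8],
    [0, 0, 0, 0, 0.05, 2.6, 0.8],
    [0, 0, 0, 0, 0.05, 2.6, 0.8],
    [0, 0, 0, 0, 0.05, 2.6, 0.25],
    [0, 0, 0, 0, 0.05, 2.6, 0.25],
    [0, 0, 0, 0, 0.05, 2.6, 0.25],
    [0, 0, 0, 0, 0.05, 2.6, 0.25],
    [0, 0, 0, 0, 0.05, 2.6, 0.25],
    [0, 0, 0, 0, 0.05, 2.6, 0.25],
    [0, 0, 0, 0, 0.05, 2.6, 0.25],
    [0, 0, 0, 0, 0.05, 2.6, 0.25],
    [0, 0, 0, 0, 0.05, 2.6, 0.25],
    [0, 0, 0, 0, 0.05, 2.6, 0.25],
  ],
)

```text
time_s: 9.6
position: [0.5168, 0.1311, 0.1647]
tcp_rot: [[-0.964, -0.267, 0.005], [-0.267, 0.964, -0.001], [-0.005, -0.002, -1.0]]
force: [-1.0, -0.7, 13.8]
opening: 0.361
grasp_force: 30.9
```

```bash
python3 - <<'E'
from h import *
rows((-54,95,162))
E
```

```text
t 9.6 box [-53.9  94.9 164.7] F [-1.2 -0.4 13.8] open 0.361 30.85213783895597
(-54, 95, 162) [-0.02  0.05  0.01] [0.   0.   0.09]
```

It stopped at 31 mm with an upward push, so the tips are probably bearing on the tilted tabs low down. I'll squeeze again higher up.

>>> send_rows(
  commands=[
    [0, 0, 0, 0, 0, 0, 0.55],
    [0, 0, 0, 0, 0, 0, 0.55],
    [0, 0, 0, 0, 0, -0.25, 0.55],
    [0, 0, 0, 0, 0, -0.35, 0.25],
    [0, 0, 0, 0, 0, -0.35, 0.2],
    [0, 0, 0, 0, 0, -0.35, 0.2],
    [0, 0, 0, 0, 0, -0.35, 0.2],
    [0, 0, 0, 0, 0, -0.35, 0.2],
    [0, 0, 0, 0, 0, -0.35, 0.2],
    [0, 0, 0, 0, 0, -0.35, 0.2],
  ],
)

```text
time_s: 10.43
position: [0.5149, 0.1306, 0.172]
tcp_rot: [[-0.964, -0.267, -0.001], [-0.267, 0.964, -0.001], [0.001, -0.001, -1.0]]
force: [-0.1, -5.8, 0.9]
opening: 0.316
grasp_force: 29.0
```

```bash
python3 - <<'E'
from h import *
rows((-54,95,162))
E
```

```text
t 10.43 box [-55.9  95.  172. ] F [-1.6 -5.5  0.9] open 0.316 28.984915371984243
(-54, 95, 162) [-0.01 -0.01  0.01] [-0.06 -0.    0.33]
```

The contact slope matches the 0.25 rad tilt: 31.4 mm at tip height z 146 and 27.5 mm at z 153. The red catch is fully in, so on to the black one.

>>> send_rows(
  commands=[
    [0, 0, 0, 0, 0, 0, 0.8],
    [0, 0, 0, 0, 0, 0, 0.8],
    [0, 0, 0, 0, 0, 0, 0.8],
    [0, 0, 0, 0, 0, -1, 0.8],
    [0, 0, 0, 0, 0, -2.3, 0.8],
    [0, 0, 0, -0.07, -1.3, -2.3, 0.8],
    [0, 0, 0, -0.07, -2.6, -2.3, 0.8],
    [0, 0, 0, -0.07, -3.9, -2.3, 0.8],
    [0, 0, 0, -0.07, -4.67, -2.3, 0.8],
    [0, 0, 0, -0.07, -4.67, -2.3, 0.8],
    [0, 0, 0, -0.07, -4.67, -2.3, 0.8],
    [0, 0, 0, -0.07, -4.67, -2.3, 0.8],
  ],
)

```text
time_s: 11.43
position: [0.5539, -0.0021, 0.2409]
tcp_rot: [[-0.964, -0.266, -0.001], [-0.266, 0.964, 0.002], [0.001, 0.002, -1.0]]
force: [-0.1, 1.0, -0.1]
opening: 0.794
grasp_force: 0.0
```

```bash
python3 - <<'E'
from h import *
from rig import *
import cv2
s=read_state();c=optics.capture("wrist");im=c["image"]
rows((-54,-45,162))
C=s["tcp_rot"];T=c["T_tool_cam"]
def pj(p):
    q=C.T@(b2w(p)-s["position"]); q=T[:3,:3].T@(q-T[:3,3]); q=c["intrinsics"]@q; return (q[:2]/q[2]).round(0)
for y in (73,81,109,117,-67,-59,-31,-23):
    for x in (-64,): print((x,y),pj((x,y,178)))
cv2.imwrite("pics/w5.png",im)
E
```

```text
t 11.48 box [-53.6 -42.9 241. ] F [-0.2 -0.1  0.9] open 0.8 0.0
(-54, -45, 162) [ 0.02 -0.01  0.01] [ 0.01 -0.08  2.63]
(-64, 73) [541. 247.]
(-64, 81) [556. 247.]
(-64, 109) [608. 247.]
(-64, 117) [622. 247.]
(-64, -67) [284. 247.]
(-64, -59) [298. 247.]
(-64, -31) [350. 247.]
(-64, -23) [365. 247.]
```

View pics/w5.png

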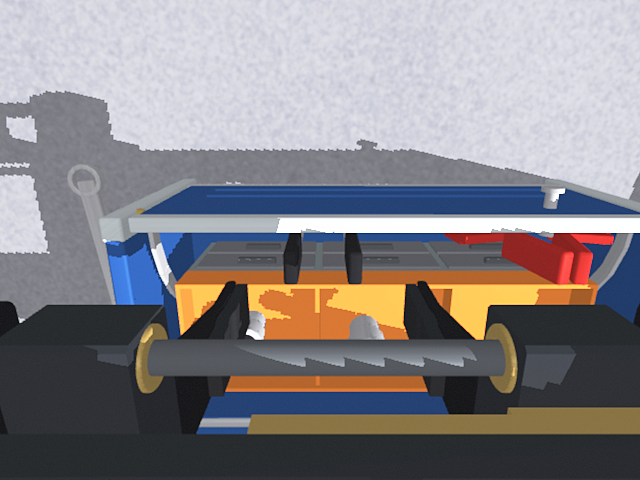

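The red tabs now lean together at columns 555–590. The black tabs are at 285–301 and 345–361, centred at about 323. That matches the prediction (324).

>>> send_rows(
  commands=[
    [0, 0, 0, 0, -0.08, 1, 0.8],
    [0, 0, 0, 0, -0.08, 2, 0.8],
    [0, 0, 0, 0, -0.08, 2.5, 0.8],
    [0, 0, 0, 0, -0.08, 2.5, 0.8],
    [0, 0, 0, 0, -0.08, 2.5, 0.2],
    [0, 0, 0, 0, -0.08, 2.5, 0.2],
    [0, 0, 0, 0, -0.08, 2.5, 0.2],
    [0, 0, 0, 0, -0.08, 2.5, 0.2],
    [0, 0, 0, 0, -0.08, 2.5, 0.2],
    [0, 0, 0, 0, -0.08, 2.5, 0.2],
    [0, 0, 0, 0, -0.08, 2.5, 0.2],
    [0, 0, 0, 0, -0.08, 2.5, 0.2],
    [0, 0, 0, 0, -0.08, 2.5, 0.2],
    [0, 0, 0, 0, -0.08, 2.5, 0.2],
  ],
)

```text
time_s: 12.65
position: [0.5552, -0.0041, 0.1672]
tcp_rot: [[-0.964, -0.266, 0.001], [-0.266, 0.964, 0.002], [-0.001, 0.002, -1.0]]
force: [-2.0, 6.6, 7.5]
opening: 0.253
grasp_force: 30.0
```

```bash
python3 - <<'E'
from h import *
rows((-54,-45,215),(-44,-112,215),(-44,-112,138))
E
```

```text
t 12.65 box [-52.9 -45.5 167.2] F [-0.2  6.9  7.5] open 0.253 30.00092520713224
(-54, -45, 215) [ 0.02  0.02 -0.  ] [ 0.03  0.02 -1.59]
(-44, -112, 215) [ 0.02  0.02 -0.  ] [-0.3  -2.21 -1.6 ]
(-44, -112, 138) [ 0.02  0.02 -0.  ] [-0.3  -2.22  0.97]
```

The opening is 22 mm, so both black tabs are fully in. Next I'll release, then take shut fingers down into the gap behind the gate.

>>> send_rows(
  commands=[
    [0, 0, 0, 0, 0, 0, 0.7],
    [0, 0, 0, 0, 0, 0, 0.7],
    [0, 0, 0, 0, 0, 0, 0.7],
    [0, 0, 0, 0, 0, -0.8, 0.7],
    [0, 0, 0, 0, 0, -1.9, 0.3],
    [0, 0, 0, -0.15, -1, -1.9, 0],
    [0, 0, 0, -0.3, -2.2, -1.9, 0],
    [0, 0, 0, -0.3, -2.2, -1.9, 0],
    [0, 0, 0, -0.3, -2.2, -1.9, 0],
    [0, 0, 0, -0.3, -2.2, -1.9, 0],
    [0, 0, 0, -0.3, -2.2, -1.9, 0],
  ],
)

```text
time_s: 13.57
position: [0.5803, -0.0659, 0.2225]
tcp_rot: [[-0.964, -0.267, -0.002], [-0.267, 0.964, 0.001], [0.002, 0.001, -1.0]]
force: [-0.5, 0.8, -0.8]
opening: 0.114
grasp_force: 0.0
```

```bash
python3 - <<'E'
from h import *
from rig import *
rows((-44,-112,138))
E
```

```text
t 13.57 box [ -45.1 -111.8  222.5] F [-0.3  0.9 -0.8] open 0.114 0.0
(-44, -112, 138) [ 0.02 -0.02  0.01] [-0.04 -0.01  2.82]
```

>>> send_rows(
  commands=[
    [0, 0, 0, 0, 0, 1, 0],
    [0, 0, 0, 0, 0, 2, 0],
    [0, 0, 0, 0, 0, 2.8, 0],
    [0, 0, 0, 0, 0, 2.8, 0],
    [0, 0, 0, 0, 0, 2.8, 0],
  ],
)

```text
time_s: 13.98
position: [0.58, -0.0654, 0.1381]
tcp_rot: [[-0.964, -0.267, -0.004], [-0.267, 0.964, 0.001], [0.004, 0.002, -1.0]]
force: [0.7, -0.6, 0.6]
opening: 0.004
grasp_force: 0.0
```

```bash
python3 - <<'E'
from h import *
W=[]
for t in np.linspace(0,1.6,17):
    r=90+5*t/1.6
    W.append((-71-r*np.sin(t)+4*np.cos(t)+9.5,-112,30+r*np.cos(t)+4*np.sin(t)+19)); print(round(t,2),np.round(W[-1],1))
rows(*W)
E
```

```text
0.0 [ -57.5 -112.   139. ]
0.1 [ -66.5 -112.   139.3]
0.2 [ -75.6 -112.   138.6]
0.3 [ -84.6 -112.   137.1]
0.4 [ -93.4 -112.   134.6]
0.5 [-101.9 -112.   131.3]
0.6 [-110.1 -112.   127.1]
0.7 [-117.8 -112.   122.1]
0.8 [-125.1 -112.   116.3]
0.9 [-131.7 -112.   109.8]
1.0 [-137.7 -112.   102.7]
1.1 [-143.  -112.    94.9]
1.2 [-147.4 -112.    86.7]
1.3 [-151.1 -112.    78. ]
1.4 [-153.8 -112.    69. ]
1.5 [-155.7 -112.    59.7]
1.6 [-156.6 -112.    50.2]
t 13.98 box [ -45.3 -111.3  138.1] F [ 0.5 -0.7  0.6] open 0.004 0.0
(np.float64(-57.5), -112, np.float64(139.0)) [ 0.03 -0.04  0.02] [ 0.41 -0.02 -0.03]
(np.float64(-66.53618877980456), -112, np.float64(139.26064734325902)) [ 0.03 -0.04  0.02] [ 0.71 -0.02 -0.04]
(np.float64(-75.58414179193745), -112, np.float64(138.61321094004276)) [ 0.03 -0.04  0.02] [ 1.01 -0.02 -0.01]
(np.float64(-84.55252283676315), -112, np.float64(137.05799280650515)) [ 0.03 -0.04  0.02] [ 1.31 -0.02  0.04]
(np.float64(-93.35017975965282), -112, np.float64(134.60448907199788)) [ 0.03 -0.04  0.02] [ 1.6  -0.02  0.12]
(np.float64(-101.88707063088586), -112, np.
[... 590 characters left out ...]
.03 -0.04  0.02] [ 3.08 -0.02  1.19]
(np.float64(-142.95780322003807), -112, np.float64(94.94771703594813)) [ 0.03 -0.04  0.02] [ 3.25 -0.02  1.45]
(np.float64(-147.42923329152077), -112, np.float64(86.69919582605704)) [ 0.03 -0.04  0.02] [ 3.4  -0.02  1.73]
(np.float64(-151.06469650130637), -112, np.float64(78.01584130916902)) [ 0.03 -0.04  0.02] [ 3.52 -0.02  2.02]
(np.float64(-153.82194969606), -112, np.float64(68.98244803116407)) [ 0.03 -0.04  0.02] [ 3.61 -0.02  2.32]
(np.float64(-155.66735773740058), -112, np.float64(59.68790872932684)) [ 0.03 -0.04  0.02] [ 3.67 -0.02  2.63]
(np.float64(-156.57629037814814), -112, np.float64(50.224339793543585)) [ 0.03 -0.04  0.02] [ 3.7  -0.03  2.94]
```

First, push to about 0.4 rad and check that the gate is free.

>>> send_rows(
  commands=[
    [0, 0, 0, 0.4, 0, 0, 0],
    [0, 0, 0, 0.6, 0, 0, 0],
    [0, 0, 0, 0.8, 0, 0, 0],
    [0, 0, 0, 1.0, 0, 0, 0],
    [0, 0, 0, 1.3, 0, 0.04, 0],
    [0, 0, 0, 1.6, 0, 0.12, 0],
    [0, 0, 0, 1.6, 0, 0.12, 0],
  ],
)

```text
time_s: 14.57
position: [0.5327, -0.0797, 0.1356]
tcp_rot: [[-0.964, -0.266, -0.003], [-0.266, 0.964, -0.0], [0.003, 0.001, -1.0]]
force: [2.0, 0.1, 1.4]
opening: 0.005
grasp_force: 1.2
```

```bash
python3 - <<'E'
from h import *
rows((-93.4,-112,134.6))
E
```

```text
t 14.57 box [ -94.7 -112.5  135.6] F [ 1.9 -0.4  1.4] open 0.005 1.2089619459584355
(-93.4, -112, 134.6) [ 0.01 -0.03  0.  ] [-0.04  0.02  0.03]
```

The gate moves freely against its spring, at about 2 N. I'll carry on through the detent, with offsets taken from the 0.4 rad point.

>>> send_rows(
  commands=[
    [0, 0, 0, 0.28, 0, 0.12, 0],
    [0, 0, 0, 0.55, 0, 0.26, 0],
    [0, 0, 0, 0.81, 0, 0.42, 0],
    [0, 0, 0, 0.93, 0, 0.52, 0],
    [0, 0, 0, 1.05, 0, 0.62, 0],
    [0, 0, 0, 1.17, 0, 0.73, 0],
    [0, 0, 0, 1.27, 0, 0.83, 0],
    [0, 0, 0, 1.38, 0, 0.95, 0],
    [0, 0, 0, 1.48, 0, 1.07, 0],
    [0, 0, 0, 1.57, 0, 1.2, 0],
    [0, 0, 0, 1.65, 0, 1.33, 0],
    [0, 0, 0, 1.65, 0, 1.33, 0],
  ],
)

```text
time_s: 15.57
position: [0.4861, -0.0925, 0.0947]
tcp_rot: [[-0.964, -0.266, -0.003], [-0.266, 0.964, 0.001], [0.003, 0.001, -1.0]]
force: [1.8, 0.4, 1.6]
opening: 0.004
grasp_force: 1.2
```

```bash
python3 - <<'E'
from h import *
rows((-143,-112,94.9),(-157,-112,51))
E
```

```text
t 15.57 box [-143.1 -112.4   94.7] F [ 1.9 -0.1  1.6] open 0.004 1.1758281318907393
(-143, -112, 94.9) [ 0.02 -0.03  0.  ] [-0.    0.01 -0.01]
(-157, -112, 51) [ 0.02 -0.03  0.  ] [0.46 0.01 1.46]
```

>>> send_rows(
  commands=[
    [0, 0, 0, 0.08, 0, 0.14, 0],
    [0, 0, 0, 0.15, 0, 0.28, 0],
    [0, 0, 0, 0.22, 0, 0.42, 0],
    [0, 0, 0, 0.27, 0, 0.57, 0],
    [0, 0, 0, 0.32, 0, 0.72, 0],
    [0, 0, 0, 0.36, 0, 0.87, 0],
    [0, 0, 0, 0.4, 0, 1.02, 0],
    [0, 0, 0, 0.42, 0, 1.18, 0],
    [0, 0, 0, 0.44, 0, 1.33, 0],
    [0, 0, 0, 0.45, 0, 1.43, 0],
    [0, 0, 0, 0.45, 0, 1.43, 0],
    [0, 0, 0, 0.45, 0, 1.43, 0],
  ],
)

```text
time_s: 16.57
position: [0.4742, -0.0962, 0.0527]
tcp_rot: [[-0.964, -0.267, -0.001], [-0.267, 0.964, 0.0], [0.0, 0.0, -1.0]]
force: [0.9, -0.4, 3.6]
opening: 0.007
grasp_force: 1.8
```

```bash
python3 - <<'E'
from h import *
from rig import *
import cv2
rows((-157,-112,51))
a=optics.capture("scene")["image"][130:330,170:430];b=optics.capture("top")["image"][140:300,190:400]
a=cv2.resize(a,(390,300),interpolation=3);b=cv2.resize(b,(390,300),interpolation=3)
cv2.imwrite("pics/end.png",np.hstack([a,b]))
E
```

```text
t 16.57 box [-155.5 -112.9   52.7] F [ 0.8 -0.6  3.6] open 0.007 1.8431851497734897
(-157, -112, 51) [ 0.   -0.01  0.01] [0.05 0.03 0.06]
```

View pics/end.png

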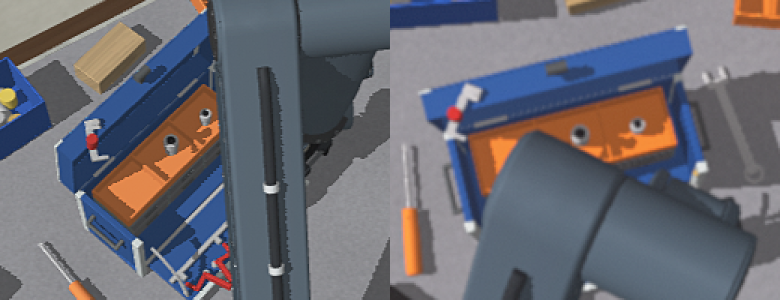

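The lid stands up, with the lever clear near (92,142). The gate lies down with the red catch at (215,275), and the sockets still stand in the tray. The fingers hold the gate at about 1.57 rad with 3.6 N, so I'm handing in.

```bash
python3 -c "
from rig import bot
print(bot.hand_in())"
```

```text
the job is handed in; nothing more can be done
None
```

The toolbox is open and handed in at 16.7 s: latch clear at about 0.57 rad, lid up at about 1.45 rad, red then black catch squeezed fully in, and the gate held about level by the fingers with 3.6 N.

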